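# Shut the cash box and hold its locking pin down

## Task

Swing the open lid of the steel cash box down gently, without slamming or pressing hard. Then take the steel locking pin from its wooden stand, put it down through the hole in the lid's tab and on into the hole of the lug below, and push it fully home so that its collar presses the sprung lid completely shut. Finish while still holding the pin pressed down (do not let go), with the mug, remote control and stapler left where they are.

Things in the scene. Friction and masses are not known exactly. Their poses are not given: they have to be found in the camera images.
- box: Grey steel cash box, fixed, 160 (x) by 220 (y) by 73 mm tall, walls 4 mm, open on top. Origin: centre of its underside; its front faces its own -x. Lid hinged along the far (+x) top edge. A steel lug, 40 by 40 by 25 mm tall, stands out of the middle of the front. Inside, 146 mm from the hinge, a 12 mm thick spring bumper stands 9 mm above the shut lid's underside.
- lid (a joint): Lid angle in rad: 0 = shut, level; grows as it opens upward (stop at 1.45); starts at 0.8 to 1.3. Stiff hinge (0.2 N m friction): the lid (0.15 kg) stays where left, but over the last 0.06 rad the bumper pushes it back: let go near shut, it springs up to about 0.06 (tab 11 mm high). Pressing it shut at the tab takes about 6 N, and it stays shut only while pressed.
- lid_hinge (a point): Point on the lid's hinge axis (the axis is the box's y), middle of the far top edge: 80 mm from the box's centre along the box's +x, 75 mm above the desk, in the plane of the lid's underside. Its frame turns with the lid, which runs from here along its -x.
- lid_edge (a point): Middle of the lid's free edge on its upper (outer) face; moves with the lid. The lid is a plain plate 6 mm thick, about 163 mm from hinge to free edge, 224 mm along the hinge. This point is 162 mm from the hinge line along the lid's underside and 6 mm above that.
- tab_hole (a point): Centre of the hole in the lid's tab, on the tab's upper face; moves with the lid. Tab: steel plate 40 mm wide, 36 mm long, 5 mm thick, standing out of the middle of the free edge, underside flush with the lid's. Through hole 12 mm across, centre 180 mm from the hinge line; with the lid shut it is straight above the lug's hole.
- lug_hole (a point): Centre of the mouth of the lug's vertical through hole (11 mm across, 25 mm deep), on the lug's top face, 100 mm in front of the box's centre and 74 mm above the desk. With the lid shut the tab's upper face is 6 mm above it.
- stand: Light wooden block, fixed to the desk, 80 by 80 by 55 mm tall, with one vertical hole (11 mm across, 46 mm deep) in the middle of its top. Holds the pin upright at the start. Origin: centre of its underside.
- pin: Steel locking pin, about 70 g, upright in the stand at the start. Origin: centre of the underside of its collar; z runs up along the pin. Below the origin: shank 8 mm thick, 40 mm long, its last 8 mm tapered to a blunt 3 mm tip. Above it: collar 24 mm across, 5 mm thick, then a round grip 14 mm across from 5 to 50 mm. The collar does not pass the tab's hole.
- pin_tip (a point): Lower tip of the pin, 40 mm below its collar's underside.
- mug: White mug, 80 mm across with a handle, 90 mm tall. Bystander. Stands on the side of the box where the stand is not. Origin: centre of its underside.
- remote: White remote control, 45 by 150 by 18 mm, lying flat. Bystander. Origin: centre of its underside.
- stapler: Grey and black stapler, 150 by 38 mm, about 53 mm tall. Bystander. Origin: centre of its underside.
There are look-alikes about, which are no part of the job. What is meant by the pin is not black or orange, and is the smaller of those in its own colour.

How it is judged:
By the outcome, as a careful person would: the job done as asked, in the order asked, and still so for the second after the job is handed in, while the arm keeps its last pose, push and grip.
It also fails if it takes over 58 s, if anything falls off the work surface, if the arm or the gripper's body presses on something with over 40 N, if the wrist force passes 120 N, or if a joint passes its speed limit or range.

## Robot

A 6-joint arm with a two-finger parallel gripper is mounted at the origin on the work surface. World frame = base frame: x ahead of the robot, y to its left, z up, the work surface at z = 0. Lengths are in m, angles in degrees, forces in N, time in s.
With the tool pointing down it reaches from about 0.35 to 0.875 m from the base axis. Payload 4.2 kg.
Tool frame: the origin (TCP) lies at the very end of the fingers, on their centre line; the grasp point (between the pads) lies behind it (r.grip_point_offset is the z of the grasp point in the tool frame, in m); z points along the fingers, y is the direction in which the jaws open and shut (so a half turn about z gives the same grasp; the last joint's range is limited). The gripper opens to 87 mm and grips with 3 to 60 N. Pads are 19 mm wide; open, the fingers measure 117 mm over their backs; the gripper's body (75 mm by 190 mm) begins 51 mm behind the grasp point.
Start: joints at [-53.938, 22.042, 0.453, 0, -68.411, -14.817], TCP at [0.226, -0.582, 0.223] pointing down, gripper open.
Joint ranges: [-179.83, 179.83], [-69.29, 118.12], [-61.27, 80.66], [-181.25, 117.63], [-171.15, -9.14], [-177.46, 177.46]. Speed limits (degrees/s): [159.86, 159.86, 180, 180, 180, 180].

## Interface

Orientations are given as a 3x3 rotation matrix whose columns are the frame's x, y, z axes.
In Python, from station import r, capture, workorder gives the robot as it stands. The module is installed in compiled form; this text tells all that it offers.
- The arm moves only by the shell command python3 -m crank 'ROWS'. ROWS is JSON, a list of rows, each an object with "delta_rot": the turn, a rotation vector about the tool's x, y, z in rad, a list of three; "linear": the shift along the tool's x, y, z in m, a list of three; "gripper": the opening in per cent of the stroke, from 0 (shut) to 100 (fully open). A call has 1 to 10 rows; each row shifts and turns the commanded pose from where the row before left it, along the tool's axes as they then stand; what a row does not reach is not made up. A row lasts 1/8 s, in which the tool goes at most 62.5 mm and 10.7 degrees, less where a joint would pass 70% of its speed; a pose out of reach is approached as far as the arm can. A call is refused whole if a number of a shift passes 0.0625 or a number of a turn 0.188, either way. A call with a gripper value outside its range is refused whole. The fingers move at their own pace and stop on an object; the grip force is fixed at half the most. Time passes only in rows, so rows that do not move let the fingers close. It gives the time, the measured TCP pose, the force and the opening at its end, in the units of the state.
- r.sense(): the state, without advancing time (a new reading comes with each control period).
- capture(name): name is "scene" or "top" or "wrist"; returns a dict with "img" (420x560x3 uint8, blue, green, red), "fx", "fy", "cx", "cy" (pixels), "dist_coeffs" ([k1, k2, p1, p2, k3] as OpenCV has them; the pictures are not rectified), "world_from_camera" (4x4, takes a point from camera to world coordinates). Camera axes: x right, y down, z forward; pixel columns grow to the right and rows downward; lengths in m; the calibration is good to about 2 mm. A picture is of the moment at which its call begins. There is no depth.
- workorder.finish_job(): hands the job in, once; it reports no verdict.
The state is a dict: "time_s": time; "joints": joint angles; "joint_velocities": joint speeds; "effort": joint torques, N m; "tcp_pos": TCP position; "ee_rot": TCP orientation; "wrist_force": force on the tool from outside, world axes, zero at the start; "moment": the same for the moment, N m; "gripper_width": opening from 0.0 (shut) to 1.0 (fully open).
Only numpy, scipy, OpenCV 4.12 (cv2) and the standard library are available. Lean on these libraries where they do the work, as an engineer would, in place of code of your own. Each camera call takes 0.05 s, during which the arm holds its last target.

## Working session

There is one attempt and no reset: what is moved stays moved. The work goes in short steps, Python scripts to look and compute and a shell command to move; the robot and the scene stay as the last step left them, time stands still between calls to the robot, and variables do not carry over. Pictures are saved under pics/ and viewed, and the job is handed in when it is done.

```bash
mkdir -p pics; python3 - <<'E'
from station import r,capture
import cv2,numpy as np
s=r.sense(); print(s, r.grip_point_offset)
for n in("scene","top","wrist"):
    c=capture(n); cv2.imwrite(f"pics/{n}0.png",c["img"]); print(n,c["fx"],c["fy"],c["cx"],c["cy"],c["dist_coeffs"]); print(np.round(c["world_from_camera"],4).tolist())
E
```

```text
{'time_s': 0.0, 'joints': array([-5.39369375e+01,  2.20896640e+01,  3.81133290e-01, -2.93078517e-02,
       -6.84105961e+01, -1.48154671e+01]), 'joint_velocities': array([-0.04940777,  0.03176984,  0.00082602, -0.04814494,  0.02281148,
        0.05515473]), 'effort': array([-1.68698778e-03, -3.90668499e+01,  1.87404531e+01,  4.21995118e+00,
        1.09613239e-02, -1.97074805e-04]), 'tcp_pos': array([ 0.22629553, -0.58195853,  0.22147958]), 'ee_rot': array([[-9.32091420e-01, -3.62222142e-01, -8.39433653e-04],
       [-3.62223107e-01,  9.32089361e-01,  1.96068225e-03],
       [ 7.22246542e-05,  2.13159737e-03, -9.99997726e-01]]), 'wrist_force': array([ 0.02463922,  0.05154908, -0.22991362]), 'moment': array([ 0.01254893, -0.02949676,  0.05934164]), 'gripper_width': 1.0006825605231324} -0.0187
scene 383.85741127995453 383.85741127995453 279.61465332036795 211.64280190703155 [-0.03807953  0.          0.          0.          0.        ]
[[0.3717, 0.7144, -0.5928, 1.0233], [0.9283, -0.2941, 0.2277, -0.2141], [-0.0117, -0.6349, -0.7725, 0.759], [0.0, 0.0, 0.0, 1.0]]
top 495.6194300368603 495.6194300368603 279.1756533160194 213.63124801724643 [-0.0299742  0.         0.         0.         0.       ]
[[0.0235, -0.9846, 0.173, 0.3448], [-0.9997, -0.0216, 0.013, -0.025], [-0.0091, -0.1733, -0.9848, 1.0655], [0.0, 0.0, 0.0, 1.0]]
wrist 377.1715126362223 377.1715126362223 283.67230160196516 203.98641947107413 [-0.00880739  0.          0.          0.          0.        ]
[[-0.362, 0.897, 0.2537, 0.1573], [0.9322, 0.3477, 0.1005, -0.6081], [0.0019, 0.2729, -0.962, 0.3846], [0.0, 0.0, 0.0, 1.0]]
```

View pics/scene0.png

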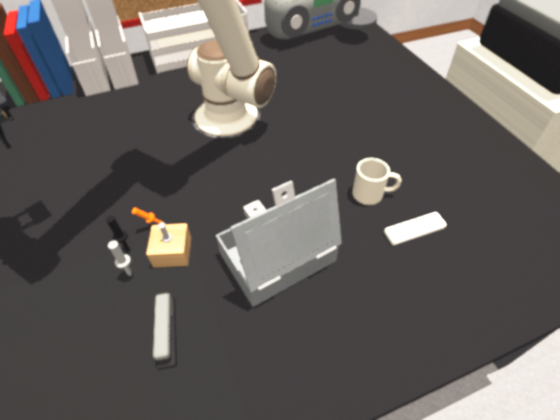

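View pics/top0.png

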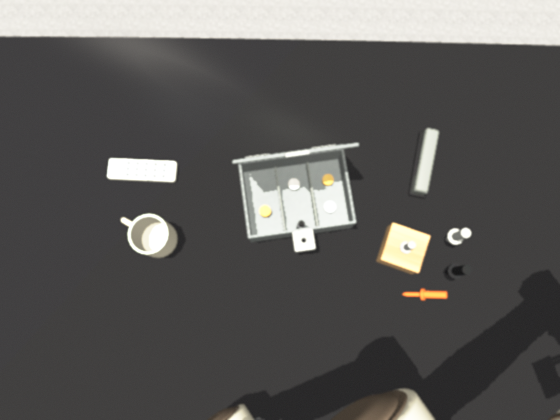

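View pics/wrist0.png

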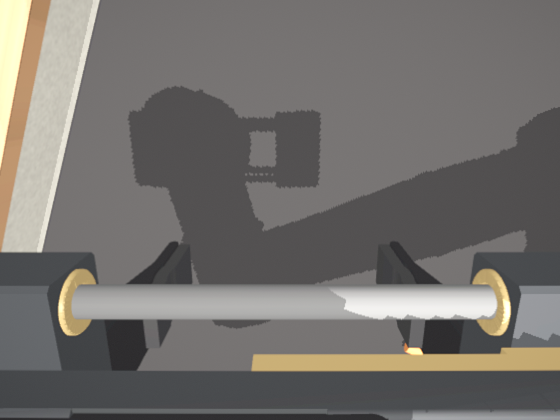

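The top view shows the box in the middle with its lug at about (304,240), and the stand with the steel pin at (405,247). A larger steel pin is at (457,236), a black one at (457,271) and an orange one lying at (425,295). The lid is nearly edge-on at y≈152. I'll zoom in and measure.

```bash
cat > h.py <<'E'
import numpy as np,cv2
from station import r,capture
def KD(c): return np.array([[c["fx"],0,c["cx"]],[0,c["fy"],c["cy"]],[0,0,1]]),np.array(c["dist_coeffs"],float)
def ray(c,uv):
    K,D=KD(c); p=cv2.undistortPoints(np.array([[uv]],float),K,D)[0,0]
    T=np.array(c["world_from_camera"]); d=T[:3,:3]@[p[0],p[1],1]; return T[:3,3],d/np.linalg.norm(d)
def plane(c,uv,z):
    o,d=ray(c,uv); return o+d*(z-o[2])/d[2]
def proj(c,P):
    K,D=KD(c); T=np.linalg.inv(np.array(c["world_from_camera"]))
    return cv2.projectPoints(np.array(P,float).reshape(-1,1,3),cv2.Rodrigues(T[:3,:3])[0],T[:3,3],K,D)[0][:,0]
def two(c1,u1,c2,u2):
    o1,d1=ray(c1,u1);o2,d2=ray(c2,u2)
    A=np.stack([d1,-d2],1);t=np.linalg.lstsq(A,o2-o1,rcond=None)[0]
    a=o1+t[0]*d1;b=o2+t[1]*d2; return (a+b)/2,np.linalg.norm(a-b)
E
python3 - <<'E'
import cv2
t=cv2.imread("pics/top0.png");s=cv2.imread("pics/scene0.png")
cv2.imwrite("pics/top0a.png",cv2.resize(t[135:265,225:365],None,fx=5,fy=4.6*5/4.6,interpolation=cv2.INTER_CUBIC)[:600])
cv2.imwrite("pics/top0b.png",cv2.resize(t[205:305,370:480],None,fx=6,fy=6,interpolation=cv2.INTER_CUBIC))
cv2.imwrite("pics/scene0a.png",cv2.resize(s[175:300,210:350],None,fx=4.8,fy=4.8,interpolation=cv2.INTER_CUBIC))
cv2.imwrite("pics/scene0b.png",cv2.resize(s[195:285,95:205],None,fx=6,fy=6,interpolation=cv2.INTER_CUBIC))
E
```

```text
(no output)
```

View pics/top0a.png

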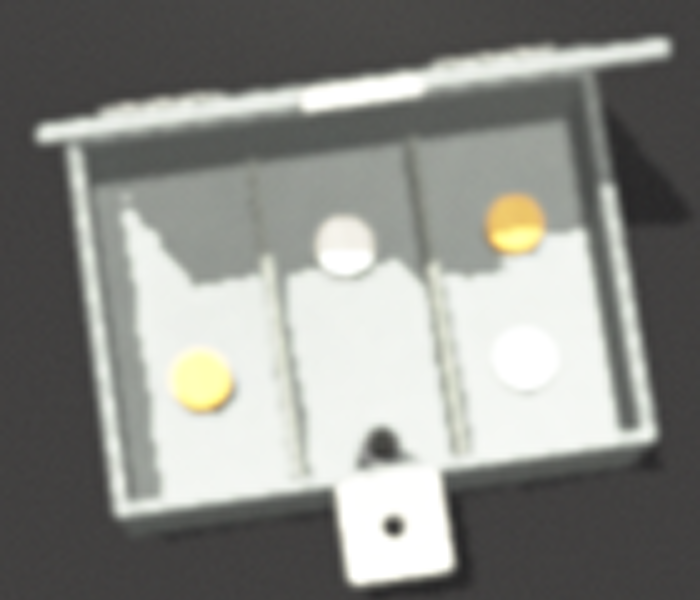

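View pics/top0b.png

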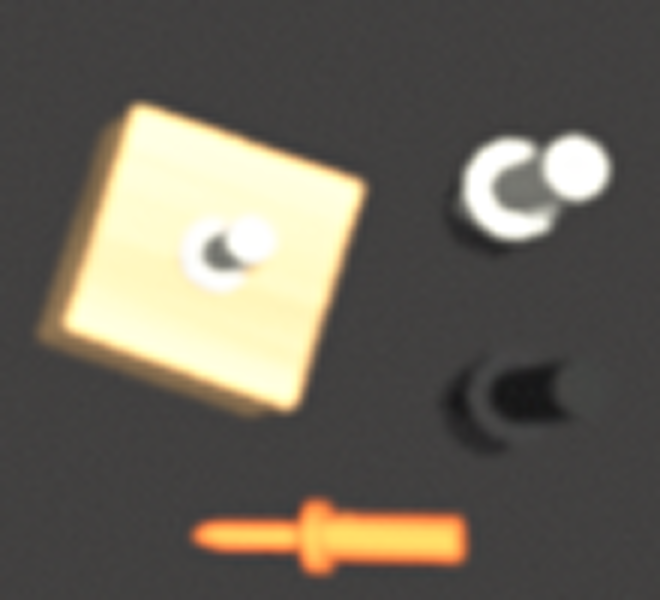

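View pics/scene0a.png

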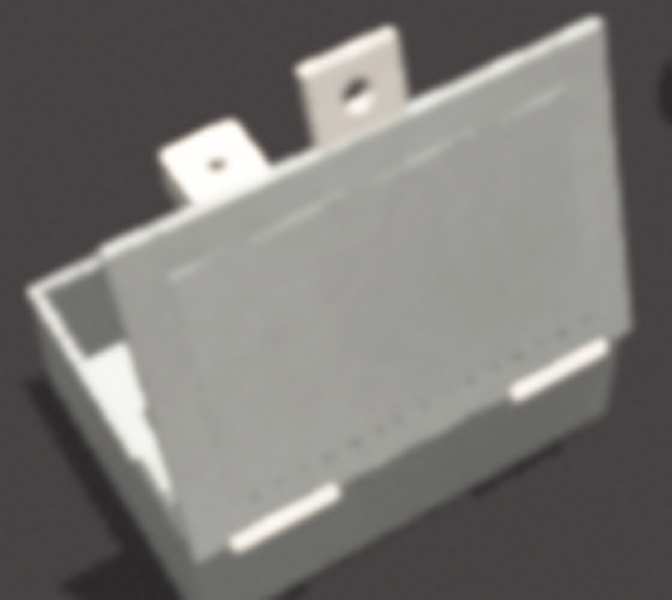

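View pics/scene0b.png

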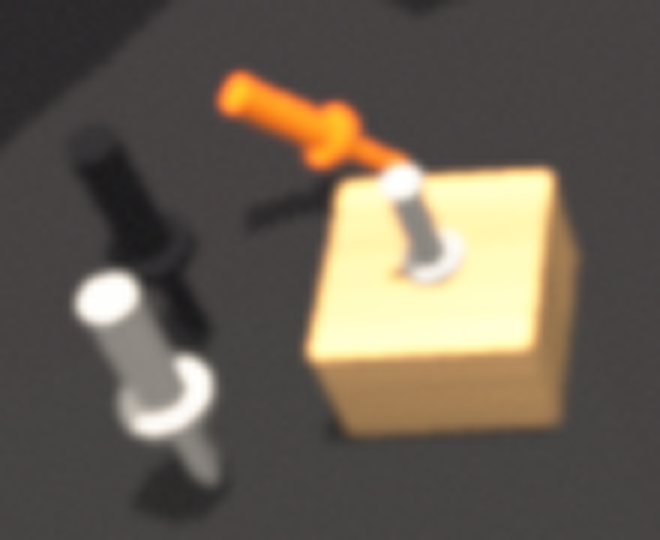

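```bash
python3 - <<'E'
from h import *
t=capture("top");s=capture("scene")
P=lambda x,y,f,ox,oy:((x+.5)/f-.5+ox,(y+.5)/f-.5+oy)
A=lambda x,y:P(x,y,5,225,135);B=lambda x,y:P(x,y,6,370,205);S=lambda x,y:P(x,y,4.8,210,175);S2=lambda x,y:P(x,y,6,95,195)
f=lambda v:np.round(np.array(v)*1000,1)
print("lug top",f(plane(t,A(394,525),.074)),"scene",f(plane(s,S(217,163),.074)),[f(x) for x in two(t,A(394,525),s,S(217,163))])
fl=plane(t,A(117,517),.073);fr=plane(t,A(656,437),.073);print("front corners",f(fl),f(fr))
d=fl-fr;print("len",np.linalg.norm(d),"y-axis yaw",np.degrees(np.arctan2(d[1],d[0]))-90)
# lid free edge seen in top/scene: corners
print("lid cornerL",[f(x) for x in two(t,A(38,133),s,S(600,22))])
print("lid cornerR",[f(x) for x in two(t,A(668,45),s,S(105,247))])
print("tabhole",f(ray(s,S(357,94))[1]))
print("stand",[f(plane(t,B(*q),.055)) for q in((137,105),(365,183),(296,408),(66,325))])
print("standc scene",f(np.mean([plane(s,S2(*q),.055) for q in((345,178),(553,170),(537,350),(310,355))],0)))
print("pin collar",f(plane(t,B(218,254),.060)),f(plane(s,S2(430,257),.060)))
print("pin top",f(plane(t,B(251,240),.105)),f(plane(s,S2(402,182),.105)),[f(x) for x in two(t,B(251,240),s,S2(402,182))])
print(f(np.mean([plane(t,B(*q),.055) for q in((137,105),(365,183),(296,408),(66,325))],0)))
E
```

```text
lug top [467.  -61.9  74. ] scene [467.  -62.1  74. ] [array([467. , -62. ,  73.9]), np.float64(0.2)]
front corners [467.9  49.8  73. ] [ 505.3 -167.5   73. ]
len 0.2205379712498318 y-axis yaw 9.782538382056387
lid cornerL [array([582.6,  69.8, 229.8]), np.float64(1.0)]
lid cornerR [array([ 618.3, -148.5,  233.8]), np.float64(1.3)]
tabhole [-620.4  251.3 -743. ]
stand [array([ 509.7, -245.6,   55. ]), array([ 484.4, -323.4,   55. ]), array([ 407.1, -297.9,   55. ]), array([ 433.6, -220.3,   55. ])]
standc scene [ 458.  -270.4   55. ]
pin collar [ 458.3 -271.2   60. ] [ 459.4 -272.    60. ]
pin top [ 458. -271.  105.] [ 458.7 -271.1  105. ] [array([ 458.1, -271.2,  104.3]), np.float64(0.0)]
[ 458.7 -271.8   55. ]
```

```bash
cat >> h.py <<'E'
L=np.array([.467,-.062,.074]); yaw=np.radians(9.8)
bx=np.array([np.cos(yaw),np.sin(yaw),0]);by=np.array([-bx[1],bx[0],0])
H=L+.18*bx; H[2]=.075
PIN=np.array([.4583,-.2712,.055])
def rel(target,yawdeg=None):
    s=r.sense();R=s["ee_rot"];d=R.T@(np.array(target)-s["tcp_pos"])
    print("tool shift mm",np.round(d*1000,1),"tcp",np.round(s["tcp_pos"]*1000,1),"F",np.round(s["wrist_force"],1),"t",s["time_s"],"w",round(s["gripper_width"],3))
    if yawdeg is not None: # desired tool y axis yaw relative to world y, tool down
        a=np.radians(yawdeg);G=np.array([[-np.cos(a),-np.sin(a),0],[-np.sin(a),np.cos(a),0],[0,0,-1]])
        print("turn",np.round(cv2.Rodrigues(R.T@G)[0].ravel(),4), "shift after turn mm",np.round(G.T@(np.array(target)-s["tcp_pos"])*1000,1))
def lidtcp(th,sd=.145,lead=.0095):
    p=H+sd*(-np.cos(th)*bx+np.sin(th)*np.array([0,0,1]))+.006*(np.sin(th)*bx+np.cos(th)*np.array([0,0,1]))
    return p+lead*bx
E
python3 - <<'E'
from h import *
p=lidtcp(1.257)+.025*bx; print(p); p[2]=.27; rel(p,9.8)
t=capture("top");print(plane(t,(370+575/6,205+168/6),.12),plane(t,(370+510/6,205+190/6),.06))
E
```

```text
[ 0.63988942 -0.03213681  0.21477148]
tool shift mm [-584.7  363.   -47.7] tcp [ 226.4 -582.3  222.1] F [ 0.4 -0.4 -0.1] t 0.25 w 1.001
turn [ 0.001  -0.0002  0.1997] shift after turn mm [-501.1  471.7  -47.9]
[ 0.48091035 -0.37273402  0.12      ] [ 0.48150434 -0.3722366   0.06      ]
```

```bash
python3 -m crank '[{"delta_rot":[0,0,0.1],"linear":[0,0,-0.02],"gripper":0},{"delta_rot":[0,0,0.099],"linear":[0,0,-0.03],"gripper":0}]'; python3 - <<'E'
from h import *
p=lidtcp(1.257)+.025*bx; p[2]=.27; rel(p,9.8)
E
```

```text
time_s: 0.55
tcp_pos: [0.2262, -0.5819, 0.2719]
ee_rot: [[-0.986, -0.168, -0.002], [-0.168, 0.986, 0.003], [0.001, 0.003, -1.0]]
wrist_force: [-0.0, -0.1, 0.8]
gripper_width: 0.859
tool shift mm [-500.   472.6    2.7] tcp [ 226.2 -581.9  271.9] F [-0.  -0.1  0.8] t 0.55 w 0.859
turn [ 0.0029 -0.0011 -0.0026] shift after turn mm [-501.2  471.4    1.9]
```

```bash
python3 -m crank '[{"delta_rot":[0,0,0],"linear":[-0.05,0.047,0],"gripper":0},{"delta_rot":[0,0,0],"linear":[-0.05,0.047,0],"gripper":0},{"delta_rot":[0,0,0],"linear":[-0.05,0.047,0],"gripper":0},{"delta_rot":[0,0,0],"linear":[-0.05,0.047,0],"gripper":0},{"delta_rot":[0,0,0],"linear":[-0.05,0.047,0],"gripper":0},{"delta_rot":[0,0,0],"linear":[-0.05,0.047,0],"gripper":0},{"delta_rot":[0,0,0],"linear":[-0.05,0.047,0],"gripper":0},{"delta_rot":[0,0,0],"linear":[-0.05,0.047,0],"gripper":0},{"delta_rot":[0,0,0],"linear":[-0.05,0.047,0],"gripper":0},{"delta_rot":[0,0,0],"linear":[-0.05,0.047,0],"gripper":0}]'; python3 - <<'E'
from h import *
p=lidtcp(1.257)+.025*bx; p[2]=.27; rel(p,9.8)
E
```

```text
time_s: 1.8
tcp_pos: [0.6029, -0.081, 0.2727]
ee_rot: [[-0.985, -0.171, 0.0], [-0.171, 0.985, -0.0], [-0.0, -0.0, -1.0]]
wrist_force: [0.2, -0.9, -0.1]
gripper_width: 0.002
tool shift mm [-44.8  41.8   2.8] tcp [602.9 -81.  272.7] F [ 0.2 -0.9 -0.1] t 1.8 w 0.002
turn [-0.0001  0.0004  0.0011] shift after turn mm [-44.7  41.9   2.7]
```

```bash
python3 -m crank '[{"delta_rot":[0,0,0],"linear":[0,0,0],"gripper":0},{"delta_rot":[0,0,0],"linear":[0,0,0],"gripper":0}]'; python3 - <<'E'
from h import *
p=lidtcp(1.257)+.025*bx;  rel(p,9.8)
E
```

```text
time_s: 2.05
tcp_pos: [0.6018, -0.0827, 0.2722]
ee_rot: [[-0.985, -0.172, -0.001], [-0.172, 0.985, -0.0], [0.001, -0.0, -1.0]]
wrist_force: [-0.3, -0.1, 0.1]
gripper_width: 0.007
tool shift mm [-46.2  43.3  57.4] tcp [601.8 -82.7 272.2] F [-0.3 -0.1  0.1] t 2.05 w 0.007
turn [-0.     -0.001   0.0014] shift after turn mm [-46.1  43.3  57.4]
```

```bash
python3 -m crank '[{"delta_rot":[0,0,0],"linear":[-0.046,0.043,0],"gripper":0},{"delta_rot":[0,0,0],"linear":[0,0,0.028],"gripper":0},{"delta_rot":[0,0,0],"linear":[0,0,0.029],"gripper":0},{"delta_rot":[0,0,0],"linear":[0,0,0],"gripper":0}]'; python3 - <<'E'
from h import *
p=lidtcp(1.257)+.025*bx;  rel(p,9.8)
for n in("scene","top"): cv2.imwrite(f"pics/{n}1.png",capture(n)["img"])
R=r.sense()["ee_rot"]
prev=lidtcp(1.257)
for th in np.arange(1.257,0,-.1):
    q=lidtcp(th); print(round(th,3),np.round(q*1000,1),"step",np.round(R.T@(q-prev)*1000,1)); prev=q
E
```

```text
time_s: 2.55
tcp_pos: [0.6377, -0.0345, 0.2134]
ee_rot: [[-0.986, -0.169, -0.006], [-0.169, 0.986, -0.001], [0.006, 0.0, -1.0]]
wrist_force: [-0.3, 0.1, -0.5]
gripper_width: 0.005
tool shift mm [-2.6  1.9 -1.4] tcp [637.7 -34.5 213.4] F [-0.3  0.1 -0.5] t 2.55 w 0.005
turn [ 0.0003 -0.0056 -0.0012] shift after turn mm [-2.6  1.9 -1.4]
1.257 [615.3 -36.4 214.8] step [0. 0. 0.]
1.157 [601.7 -38.7 210.2] step [13.8 -0.   4.6]
1.057 [588.7 -41.  204.2] step [13.2 -0.   5.9]
0.957 [576.3 -43.1 197. ] step [12.6  0.   7.2]
0.857 [564.7 -45.1 188.5] step [11.8  0.   8.4]
0.757 [553.9 -47.  178.9] step [10.9  0.   9.6]
0.657 [544.2 -48.7 168.3] step [ 9.9  0.  10.6]
0.557 [535.6 -50.2 156.7] step [ 8.8  0.  11.5]
0.457 [528.1 -51.4 144.4] step [ 7.6  0.  12.4]
0.357 [521.9 -52.5 131.3] step [ 6.3  0.  13.1]
0.257 [517.  -53.4 117.7] step [ 5.   0.  13.6]
0.157 [513.5 -54.  103.6] step [ 3.6  0.  14.1]
0.057 [511.4 -54.3  89.3] step [ 2.2  0.  14.3]
```

View pics/scene1.png

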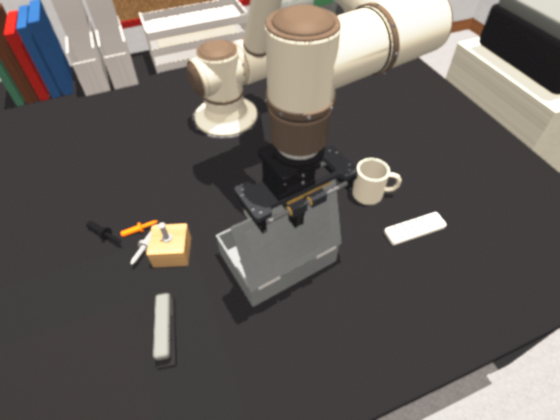

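View pics/top1.png

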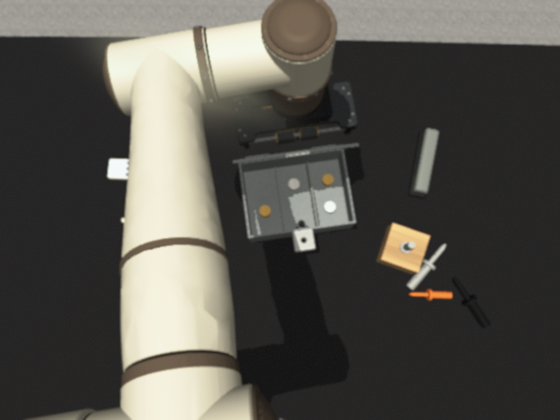

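The scene view shows the closed fingers behind the lid at about (298,215). The loose look-alikes toppled on their own and now lie near (430,268) and (470,300) in the top view. The stand pin at (408,246) is still upright, so I'll start sweeping the lid down.

```bash
python3 -m crank '[{"delta_rot":[0,0,0],"linear":[0.008,0,0],"gripper":0},{"delta_rot":[0,0,0],"linear":[0.008,0,0],"gripper":0},{"delta_rot":[0,0,0],"linear":[0.006,0,0],"gripper":0},{"delta_rot":[0,0,0],"linear":[0.005,0,0.0015],"gripper":0},{"delta_rot":[0,0,0],"linear":[0.005,0,0.0015],"gripper":0}]'; python3 - <<'E'
from h import *
rel(lidtcp(1.157))
E
```

```text
time_s: 3.28
tcp_pos: [0.6082, -0.0385, 0.213]
ee_rot: [[-0.985, -0.171, 0.001], [-0.171, 0.985, -0.0], [-0.001, -0.0, -1.0]]
wrist_force: [0.5, -0.4, 0.1]
gripper_width: 0.004
tool shift mm [6.5 0.9 2.8] tcp [608.2 -38.5 213. ] F [ 0.5 -0.4  0.1] t 3.275 w 0.004
```

```bash
python3 -m crank '[{"delta_rot":[0,0,0],"linear":[0.0065,0,0.0028],"gripper":0},{"delta_rot":[0,0,0],"linear":[0.0066,0,0.003],"gripper":0},{"delta_rot":[0,0,0],"linear":[0.0066,0,0.003],"gripper":0},{"delta_rot":[0,0,0],"linear":[0.0063,0,0.0036],"gripper":0},{"delta_rot":[0,0,0],"linear":[0.0063,0,0.0036],"gripper":0},{"delta_rot":[0,0,0],"linear":[0.0059,0,0.0042],"gripper":0},{"delta_rot":[0,0,0],"linear":[0.0059,0,0.0042],"gripper":0}]'; python3 - <<'E'
from h import *
rel(lidtcp(.857))
for n in("scene",): cv2.imwrite(f"pics/{n}2.png",capture(n)["img"])
E
```

```text
time_s: 4.15
tcp_pos: [0.5643, -0.0461, 0.1878]
ee_rot: [[-0.985, -0.171, -0.0], [-0.171, 0.985, 0.0], [0.0, 0.0, -1.0]]
wrist_force: [0.4, -0.3, -0.1]
gripper_width: 0.002
tool shift mm [-0.5  0.9 -0.8] tcp [564.3 -46.1 187.8] F [ 0.4 -0.3 -0.1] t 4.15 w 0.002
```

View pics/scene2.png

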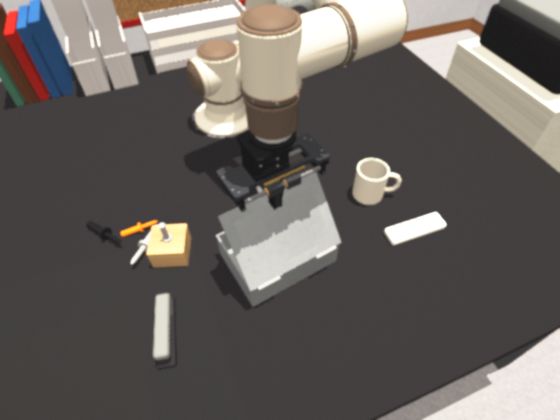

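The lid is moving down with the fingers, its free edge now near (275,195), and the force is under 1 N. I'll continue.

```bash
python3 -m crank '[{"delta_rot":[0,0,0],"linear":[0.0055,0,0.0048],"gripper":0},{"delta_rot":[0,0,0],"linear":[0.0054,0,0.0048],"gripper":0},{"delta_rot":[0,0,0],"linear":[0.005,0,0.0053],"gripper":0},{"delta_rot":[0,0,0],"linear":[0.0049,0,0.0053],"gripper":0},{"delta_rot":[0,0,0],"linear":[0.0044,0,0.0058],"gripper":0},{"delta_rot":[0,0,0],"linear":[0.0044,0,0.0057],"gripper":0},{"delta_rot":[0,0,0],"linear":[0.0038,0,0.0062],"gripper":0},{"delta_rot":[0,0,0],"linear":[0.0038,0,0.0062],"gripper":0}]'; python3 - <<'E'
from h import *
rel(lidtcp(.457))
E
```

```text
time_s: 5.2
tcp_pos: [0.5278, -0.0525, 0.1436]
ee_rot: [[-0.985, -0.171, -0.0], [-0.171, 0.985, -0.0], [0.0, -0.0, -1.0]]
wrist_force: [0.8, -0.3, 0.2]
gripper_width: 0.007
tool shift mm [-0.5  0.9 -0.7] tcp [527.8 -52.5 143.6] F [ 0.8 -0.3  0.2] t 5.2 w 0.007
```

```bash
python3 -m crank '[{"delta_rot":[0,0,0],"linear":[0.0032,0,0.0065],"gripper":0},{"delta_rot":[0,0,0],"linear":[0.0031,0,0.0066],"gripper":0},{"delta_rot":[0,0,0],"linear":[0.0025,0,0.0068],"gripper":0},{"delta_rot":[0,0,0],"linear":[0.0025,0,0.0068],"gripper":0},{"delta_rot":[0,0,0],"linear":[0.0018,0,0.007],"gripper":0},{"delta_rot":[0,0,0],"linear":[0.0018,0,0.007],"gripper":0}]'; python3 - <<'E'
from h import *
rel(lidtcp(.08))
E
```

```text
time_s: 5.95
tcp_pos: [0.5133, -0.055, 0.1029]
ee_rot: [[-0.985, -0.171, 0.0], [-0.171, 0.985, -0.0], [-0.0, -0.0, -1.0]]
wrist_force: [-0.3, 0.4, 1.0]
gripper_width: 0.007
tool shift mm [ 1.4  0.9 10.3] tcp [513.3 -55.  102.9] F [-0.3  0.4  1. ] t 5.95 w 0.007
```

```bash
python3 -m crank '[{"delta_rot":[0,0,0],"linear":[0.0005,0,0.004],"gripper":0},{"delta_rot":[0,0,0],"linear":[0.0005,0,0.004],"gripper":0},{"delta_rot":[0,0,0],"linear":[0.0004,0,0.003],"gripper":0},{"delta_rot":[0,0,0],"linear":[0,0,0.002],"gripper":0},{"delta_rot":[0,0,0],"linear":[0,0,0],"gripper":0}]'; python3 - <<'E'
from h import *
rel(lidtcp(.06))
E
```

```text
time_s: 6.58
tcp_pos: [0.5118, -0.0552, 0.0904]
ee_rot: [[-0.985, -0.171, -0.001], [-0.171, 0.985, -0.0], [0.001, -0.0, -1.0]]
wrist_force: [-0.9, -0.1, 1.0]
gripper_width: 0.003
tool shift mm [0.2 1.  0.7] tcp [511.8 -55.2  90.4] F [-0.9 -0.1  1. ] t 6.575 w 0.003
```

```bash
python3 -m crank '[{"delta_rot":[0,0,0],"linear":[0,0,-0.02],"gripper":0},{"delta_rot":[0,0,0],"linear":[0,0,-0.05],"gripper":0},{"delta_rot":[0,0,0],"linear":[0,0,-0.06],"gripper":0},{"delta_rot":[0,0,0],"linear":[0,0,0],"gripper":50}]'; python3 - <<'E'
from h import *
rel([PIN[0],PIN[1],.2],9.8)
E
```

```text
time_s: 7.08
tcp_pos: [0.5154, -0.0549, 0.2259]
ee_rot: [[-0.985, -0.172, 0.013], [-0.172, 0.985, 0.001], [-0.013, -0.001, -1.0]]
wrist_force: [0.7, -0.1, -0.9]
gripper_width: 0.055
tool shift mm [  93.7 -203.3   24.9] tcp [515.4 -54.9 225.9] F [ 0.7 -0.1 -0.9] t 7.075 w 0.055
turn [-0.001   0.0127  0.0015] shift after turn mm [  93.  -203.4   25.9]
```

```bash
python3 - <<'E'
from h import *
for n,(x,y,w,h) in {"scene":(90,180,270,120),"top":(225,135,270,200)}.items():
    c=capture(n)["img"]; cv2.imwrite(f"pics/{n}3.png",cv2.resize(c[y:y+h,x:x+w],None,fx=2.9,fy=2.9,interpolation=cv2.INTER_CUBIC))
rel([PIN[0],PIN[1],.2],9.8)
E
```

```text
tool shift mm [  89.8 -203.9   20.3] tcp [512.  -55.  220.6] F [ 0.4  0.4 -0.4] t 7.175 w 0.131
turn [0.0008 0.0016 0.0004] shift after turn mm [  89.7 -203.9   20.6]
```

View pics/scene3.png

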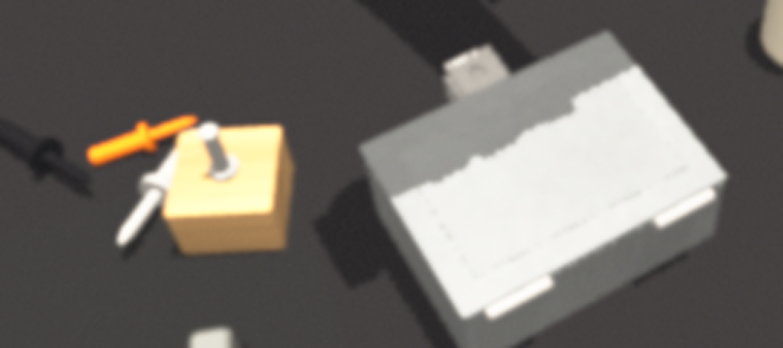

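View pics/top3.png

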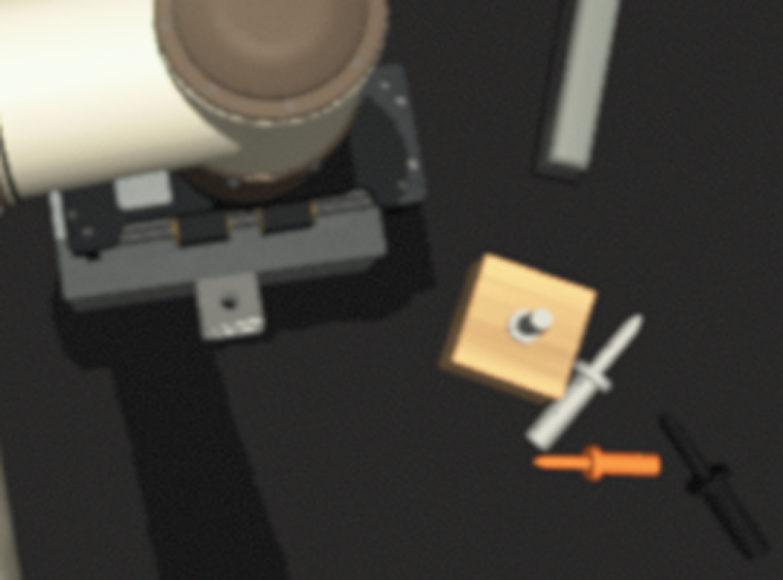

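The lid is nearly shut, with the tab hole at about (230,302) in the top crop. The stand pin is upright and the toppled look-alikes lie low beside the stand, clear of the grasp.

```bash
python3 -m crank '[{"delta_rot":[0,0,0],"linear":[0.018,-0.041,0],"gripper":60},{"delta_rot":[0,0,0],"linear":[0.018,-0.041,0],"gripper":60},{"delta_rot":[0,0,0],"linear":[0.018,-0.041,0.01],"gripper":60},{"delta_rot":[0,0,0],"linear":[0.018,-0.041,0.02],"gripper":60},{"delta_rot":[0,0,0],"linear":[0.018,-0.04,0.02],"gripper":60},{"delta_rot":[0,0,0],"linear":[0,0,0],"gripper":60},{"delta_rot":[0,0,0],"linear":[0,0,0],"gripper":60}]'; python3 - <<'E'
from h import *
rel([PIN[0],PIN[1],.067],9.8)
c=capture("wrist");cv2.imwrite("pics/wrist4.png",c["img"])
print(proj(c,[PIN+[0,0,.05],PIN+[0,0,.005]]))
E
```

```text
time_s: 8.05
tcp_pos: [0.4577, -0.2714, 0.1692]
ee_rot: [[-0.985, -0.17, -0.002], [-0.17, 0.985, 0.001], [0.002, 0.001, -1.0]]
wrist_force: [-0.4, 0.1, 0.3]
gripper_width: 0.603
tool shift mm [ -0.9   0.  102.2] tcp [ 457.7 -271.4  169.2] F [-0.4  0.1  0.3] t 8.05 w 0.603
turn [ 0.001  -0.0021  0.0003] shift after turn mm [-6.000e-01  1.000e-01  1.022e+02]
[[281.90439894 219.69791529]
 [282.12661018 200.99827119]]
```

View pics/wrist4.png

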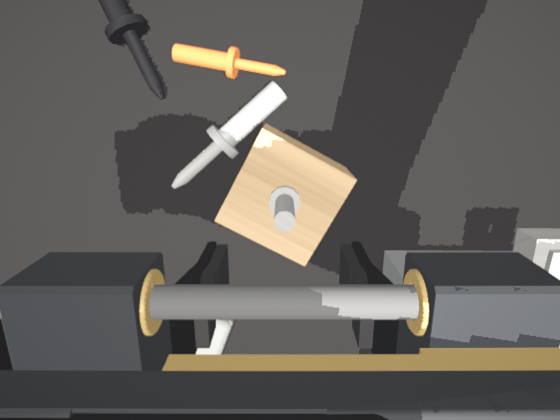

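The wrist view shows the pin's top at (285,220), about 1 mm from the prediction and centred between the fingers. I'll descend and grip.

```bash
python3 -m crank '[{"delta_rot":[0,0,0],"linear":[-0.001,0,0.035],"gripper":60},{"delta_rot":[0,0,0],"linear":[0,0,0.035],"gripper":60},{"delta_rot":[0,0,0],"linear":[0,0,0.022],"gripper":60},{"delta_rot":[0,0,0],"linear":[0,0,0.01],"gripper":60},{"delta_rot":[0,0,0],"linear":[0,0,0],"gripper":60},{"delta_rot":[0,0,0],"linear":[0,0,0],"gripper":0},{"delta_rot":[0,0,0],"linear":[0,0,0],"gripper":0},{"delta_rot":[0,0,0],"linear":[0,0,0],"gripper":0},{"delta_rot":[0,0,0],"linear":[0,0,0],"gripper":0},{"delta_rot":[0,0,0],"linear":[0,0,0],"gripper":0}]'; python3 - <<'E'
from h import *
rel([PIN[0],PIN[1],.067],9.8)
E
```

```text
time_s: 9.35
tcp_pos: [0.4592, -0.2714, 0.0685]
ee_rot: [[-0.985, -0.171, 0.0], [-0.171, 0.985, -0.0], [-0.0, -0.0, -1.0]]
wrist_force: [-0.3, 0.3, 1.2]
gripper_width: 0.149
tool shift mm [0.8 0.4 1.5] tcp [ 459.2 -271.4   68.5] F [-0.3  0.3  1.2] t 9.35 w 0.149
turn [-0.      0.0001  0.0006] shift after turn mm [0.8 0.4 1.5]
```

```bash
python3 -m crank '[{"delta_rot":[0,0,0],"linear":[0,0,-0.01],"gripper":0},{"delta_rot":[0,0,0],"linear":[0,0,-0.02],"gripper":0},{"delta_rot":[0,0,0],"linear":[0,0,-0.03],"gripper":0},{"delta_rot":[0,0,0],"linear":[0,0,-0.04],"gripper":0},{"delta_rot":[0,0,0],"linear":[0,0,-0.03],"gripper":0},{"delta_rot":[0,0,0],"linear":[0,0,0],"gripper":0}]'; python3 - <<'E'
from h import *
rel([L[0],L[1],.18],9.8)
for n,(x,y,w,h) in {"scene":(90,100,270,200),"top":(225,135,270,200)}.items():
    c=capture(n)["img"]; cv2.imwrite(f"pics/{n}5.png",cv2.resize(c[y:y+h,x:x+w],None,fx=2.9,fy=2.9,interpolation=cv2.INTER_CUBIC))
E
```

```text
time_s: 10.1
tcp_pos: [0.4607, -0.2719, 0.2016]
ee_rot: [[-0.985, -0.171, 0.006], [-0.171, 0.985, -0.002], [-0.006, -0.003, -1.0]]
wrist_force: [-0.1, 0.4, -0.3]
gripper_width: 0.15
tool shift mm [-42.1 205.8  21.2] tcp [ 460.7 -271.9  201.6] F [-0.1  0.4 -0.3] t 10.1 w 0.15
turn [-0.0032  0.006   0.0011] shift after turn mm [-42.  205.8  21.6]
```

View pics/scene5.png

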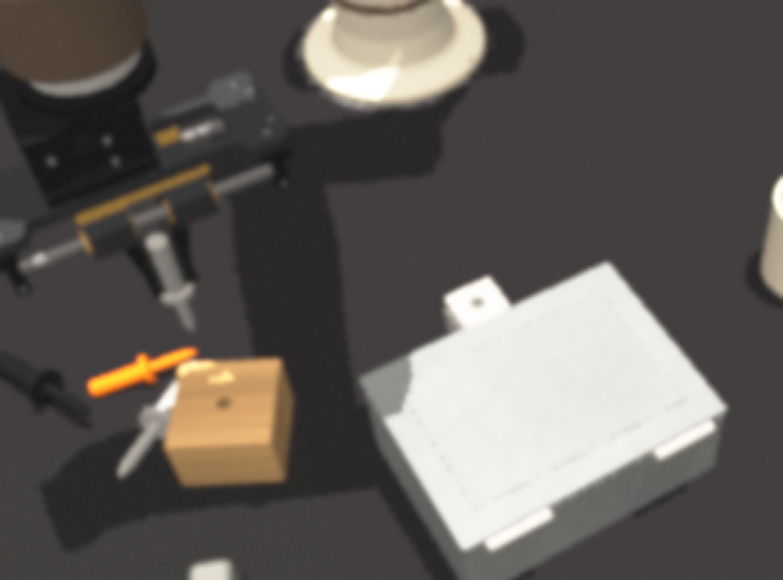

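View pics/top5.png

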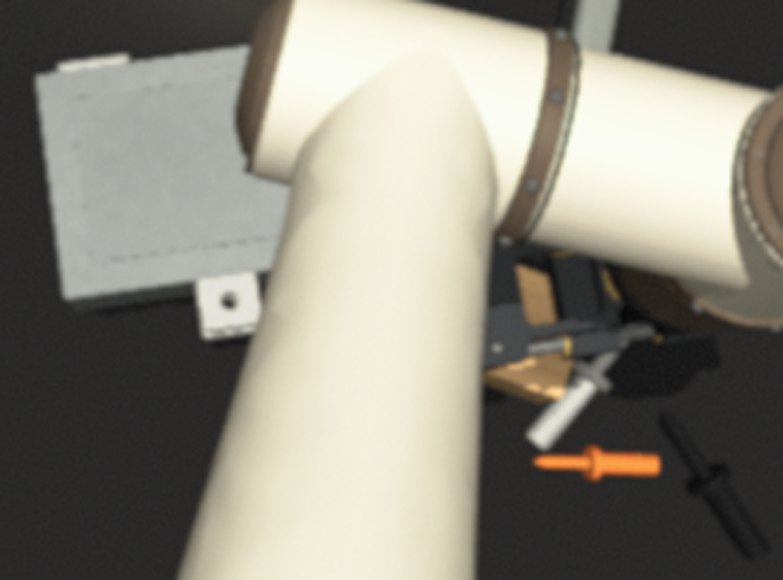

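```bash
python3 - <<'E'
from h import *
t=capture("top");s=capture("scene")
f=2.9
Tp=((230.5)/f-.5+225,300.5/f-.5+135);Sp=(478.5/f-.5+90,301.5/f-.5+100)
print(two(t,Tp,s,Sp),plane(t,Tp,.091),plane(s,Sp,.091))
# pin features in scene: top, collar
for (x,y),dz in(((157,241),.0385),((177,293),-.0115+.003),((193,327),-.052)):
    u=((x+.5)/f-.5+90,(y+.5)/f-.5+100); z=r.sense()["tcp_pos"][2]+dz; print(plane(s,u,z))
rel([L[0]+.0009,L[1]-.0002,.17],9.8)
E
```

```text
(array([ 0.46769205, -0.06208255,  0.09290442]), np.float64(0.00038387692945440933)) [ 0.46788135 -0.06234046  0.091     ] [ 0.46615569 -0.06146275  0.091     ]
[ 0.45726301 -0.27231472  0.23559496]
[ 0.46180421 -0.27260242  0.18859496]
[ 0.45619554 -0.27187246  0.14509496]
tool shift mm [-45.2 204.1  27.3] tcp [ 458.3 -271.1  197.1] F [ 0.7 -0.4  0.1] t 10.3 w 0.149
turn [ 0.0015 -0.0023  0.0005] shift after turn mm [-45.  204.2  27.1]
```

```bash
python3 -m crank '[{"delta_rot":[0,0,0],"linear":[-0.009,0.03,0],"gripper":0},{"delta_rot":[0,0,0],"linear":[-0.009,0.044,0],"gripper":0},{"delta_rot":[0,0,0],"linear":[-0.009,0.045,0],"gripper":0},{"delta_rot":[0,0,0],"linear":[-0.009,0.045,0],"gripper":0},{"delta_rot":[0,0,0],"linear":[-0.009,0.04,0.01],"gripper":0},{"delta_rot":[0,0,0],"linear":[0,0,0.017],"gripper":0},{"delta_rot":[0,0,0],"linear":[0,0,0],"gripper":0},{"delta_rot":[0,0,0],"linear":[0,0,0],"gripper":0}]'; python3 - <<'E'
from h import *
rel([L[0]+.0009,L[1]-.0002,.15],9.8)
for n,(x,y,w,h) in {"scene":(210,140,100,80),"top":(225,175,140,100),"wrist":(180,100,200,150)}.items():
    c=capture(n)["img"]; f=min(800/w,600/h);cv2.imwrite(f"pics/{n}6.png",cv2.resize(c[y:y+h,x:x+w],None,fx=5 if n=="top" else 4 if n=="wrist" else 7,fy=5 if n=="top" else 4 if n=="wrist" else 7,interpolation=cv2.INTER_CUBIC))
E
```

```text
time_s: 11.3
tcp_pos: [0.4687, -0.0631, 0.1713]
ee_rot: [[-0.985, -0.171, -0.001], [-0.171, 0.985, -0.0], [0.001, -0.0, -1.0]]
wrist_force: [1.0, -0.1, -1.2]
gripper_width: 0.15
tool shift mm [ 0.6  1.  21.3] tcp [468.7 -63.1 171.3] F [ 1.  -0.1 -1.2] t 11.3 w 0.15
turn [-0.0003 -0.0006  0.0003] shift after turn mm [ 0.6  1.  21.3]
```

View pics/scene6.png

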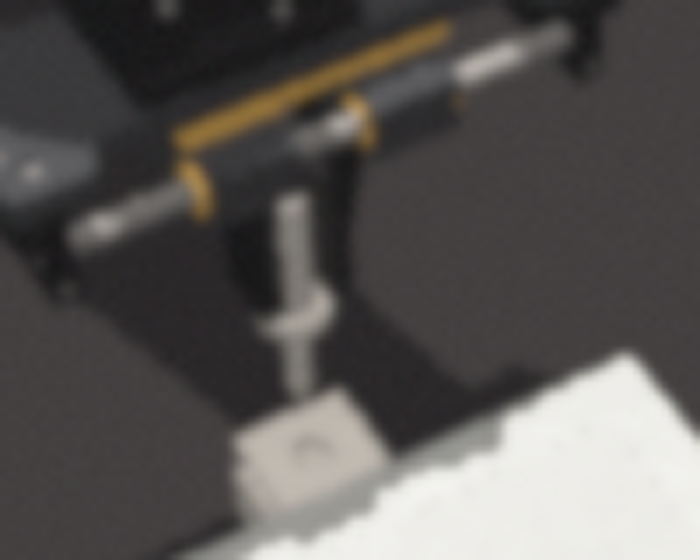

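View pics/top6.png

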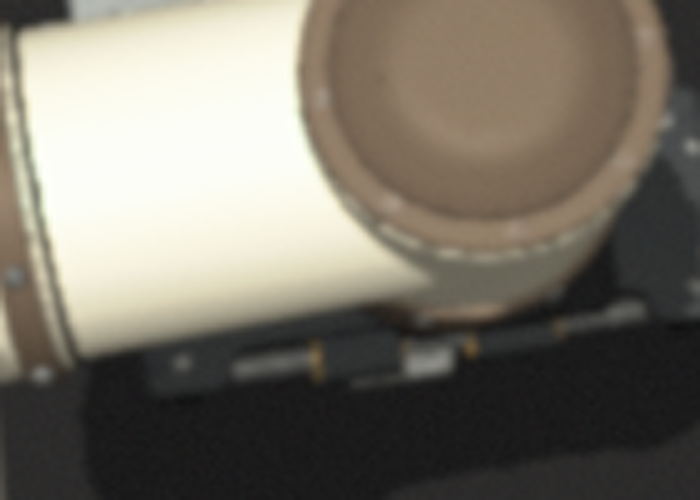

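View pics/wrist6.png

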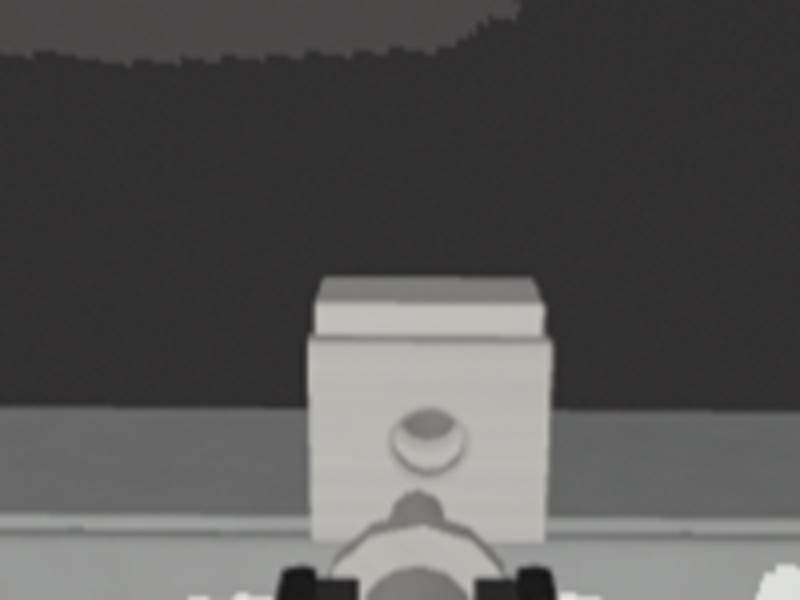

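```bash
python3 - <<'E'
from h import *
s=capture("scene");w=capture("wrist");S=r.sense();R=S["ee_rot"];T=S["tcp_pos"]
q=lambda x,y,f,ox,oy:((x+.5)/f-.5+ox,(y+.5)/f-.5+oy)
zt=T[2]-.0535
for n,c,h,p in(("scene",s,q(314,452,7,210,140),q(300,390,7,210,140)),("wrist",w,q(429,440,4,180,100),q(417,496,4,180,100))):
    a=plane(c,h,.0920);b=plane(c,p,zt)
    print(n,"hole",np.round(a*1000,1),"tip",np.round(b*1000,1),"tool diff hole-tip",np.round((R.T@(a-b))*1000,1))
# predictions
tip=T-np.array([.0009,-.0002,.0535]); print(np.round(tip*1000,1))
E
```

```text
scene hole [468.9 -62.5  92. ] tip [464.3 -63.9 118.2] tool diff hole-tip [-4.7  0.6 26.2]
wrist hole [467.2 -60.   92. ] tip [468.5 -61.9 118.2] tool diff hole-tip [ 1.   2.  26.2]
[467.9 -62.9 118.2]
```

```bash
python3 -m crank '[{"delta_rot":[0,0,0],"linear":[0.0007,0.0013,0.01],"gripper":0},{"delta_rot":[0,0,0],"linear":[0,0,0.01],"gripper":0},{"delta_rot":[0,0,0],"linear":[0,0,0],"gripper":0},{"delta_rot":[0,0,0],"linear":[0,0,0],"gripper":0}]'; python3 - <<'E'
from h import *
rel([L[0]+.0009,L[1]-.0002,.15],9.8)
for n,(x,y,w,h),f in (("scene",(220,160,80,70),8),("wrist",(230,170,100,75),8)):
    c=capture(n)["img"]; cv2.imwrite(f"pics/{n}7.png",cv2.resize(c[y:y+h,x:x+w],None,fx=f,fy=f,interpolation=cv2.INTER_CUBIC))
E
```

```text
time_s: 12.05
tcp_pos: [0.4678, -0.0616, 0.1513]
ee_rot: [[-0.985, -0.171, -0.0], [-0.171, 0.985, -0.0], [0.0, -0.0, -1.0]]
wrist_force: [0.6, -0.5, -0.7]
gripper_width: 0.145
tool shift mm [ 0.  -0.6  1.3] tcp [467.8 -61.6 151.3] F [ 0.6 -0.5 -0.7] t 12.05 w 0.145
turn [-0.0002 -0.0002  0.001 ] shift after turn mm [ 0.  -0.6  1.3]
```

View pics/scene7.png

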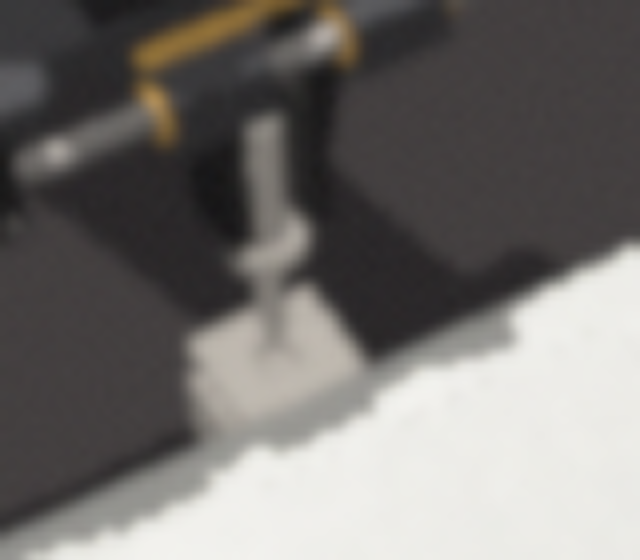

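View pics/wrist7.png

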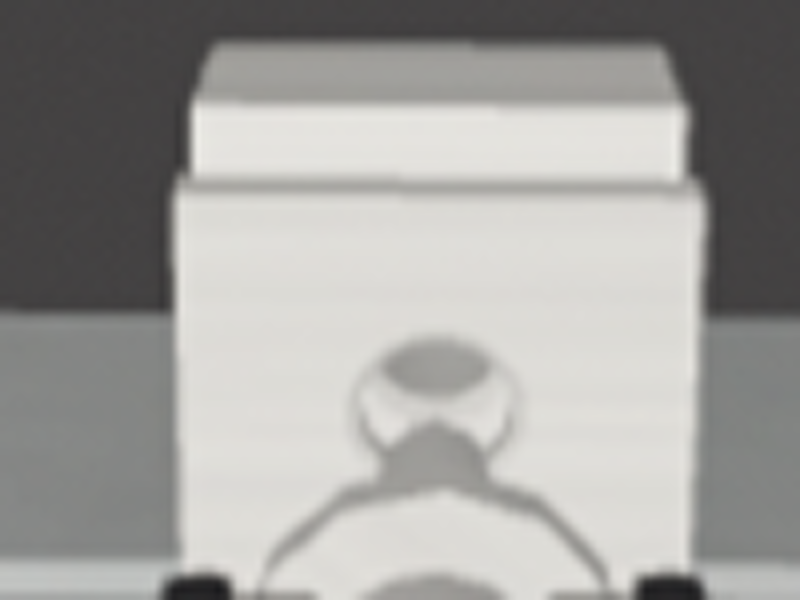

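```bash
python3 - <<'E'
from h import *
s=capture("scene");w=capture("wrist");S=r.sense();R=S["ee_rot"];T=S["tcp_pos"]
q=lambda x,y,f,ox,oy:((x+.5)/f-.5+ox,(y+.5)/f-.5+oy)
zt=T[2]-.0535
for n,c,h,p in(("wrist",w,q(436,413,8,230,170),q(435,440,8,230,170)),("scene",s,q(272,362,8,220,160),q(273,345,8,220,160))):
    a=plane(c,h,.0920);b=plane(c,p,zt)
    print(n,"hole",np.round(a*1000,1),"tip",np.round(b*1000,1),"tool diff hole-tip",np.round((R.T@(a-b))*1000,1))
# where model pin with tip directly over would appear in wrist: draw points
tip=T-np.array([.0009,-.0002,.0535])
E
```

```text
wrist hole [468.  -60.1  92. ] tip [468.2 -60.1  98.1] tool diff hole-tip [0.1 0.1 6.1]
scene hole [470. -65.  92.] tip [469.2 -64.   98.1] tool diff hole-tip [-0.6 -1.1  6.1]
```

```bash
python3 -m crank '[{"delta_rot":[0,0,0],"linear":[0,0,0.005],"gripper":0},{"delta_rot":[0,0,0],"linear":[0,0,0.005],"gripper":0},{"delta_rot":[0,0,0],"linear":[0,0,0.005],"gripper":0},{"delta_rot":[0,0,0],"linear":[0,0,0],"gripper":0}]'; python3 - <<'E'
from h import *
rel([L[0]+.0009,L[1]-.0002,.0935],9.8)
E
```

```text
time_s: 12.75
tcp_pos: [0.4673, -0.0616, 0.1358]
ee_rot: [[-0.985, -0.171, -0.001], [-0.171, 0.985, -0.0], [0.001, -0.0, -1.0]]
wrist_force: [-0.1, 0.4, -0.8]
gripper_width: 0.151
tool shift mm [-0.5 -0.7 42.3] tcp [467.3 -61.6 135.8] F [-0.1  0.4 -0.8] t 12.75 w 0.151
turn [-0.     -0.0014  0.0007] shift after turn mm [-0.4 -0.7 42.3]
```

```bash
python3 -m crank '[{"delta_rot":[0,0,0],"linear":[0,0,0.004],"gripper":0},{"delta_rot":[0,0,0],"linear":[0,0,0.004],"gripper":0},{"delta_rot":[0,0,0],"linear":[0,0,0.003],"gripper":0},{"delta_rot":[0,0,0],"linear":[0,0,0],"gripper":0}]'; python3 - <<'E'
from h import *
rel([L[0]+.0009,L[1]-.0002,.0935],9.8)
E
```

```text
time_s: 13.25
tcp_pos: [0.4675, -0.0616, 0.1251]
ee_rot: [[-0.985, -0.171, -0.001], [-0.171, 0.985, -0.0], [0.001, -0.0, -1.0]]
wrist_force: [0.6, -0.4, -0.8]
gripper_width: 0.154
tool shift mm [-0.3 -0.7 31.6] tcp [467.5 -61.6 125.1] F [ 0.6 -0.4 -0.8] t 13.25 w 0.154
turn [-0.     -0.0006  0.0007] shift after turn mm [-0.2 -0.7 31.6]
```

```bash
python3 -m crank '[{"delta_rot":[0,0,0],"linear":[0,0,0.003],"gripper":0},{"delta_rot":[0,0,0],"linear":[0,0,0.003],"gripper":0},{"delta_rot":[0,0,0],"linear":[0,0,0.003],"gripper":0},{"delta_rot":[0,0,0],"linear":[0,0,0.003],"gripper":0},{"delta_rot":[0,0,0],"linear":[0,0,0],"gripper":0}]'; python3 - <<'E'
from h import *
rel([L[0]+.0009,L[1]-.0002,.0935],9.8)
w=capture("wrist")["img"]; cv2.imwrite("pics/wrist8.png",cv2.resize(w[150:270,200:360],None,fx=5,fy=5,interpolation=cv2.INTER_CUBIC))
E
```

```text
time_s: 13.88
tcp_pos: [0.4675, -0.0615, 0.1131]
ee_rot: [[-0.985, -0.171, -0.001], [-0.171, 0.985, -0.0], [0.001, 0.0, -1.0]]
wrist_force: [0.3, -1.1, 0.2]
gripper_width: 0.15
tool shift mm [-0.3 -0.7 19.6] tcp [467.5 -61.5 113.1] F [ 0.3 -1.1  0.2] t 13.875 w 0.15
turn [ 0.     -0.0006  0.0008] shift after turn mm [-0.2 -0.7 19.6]
```

View pics/wrist8.png

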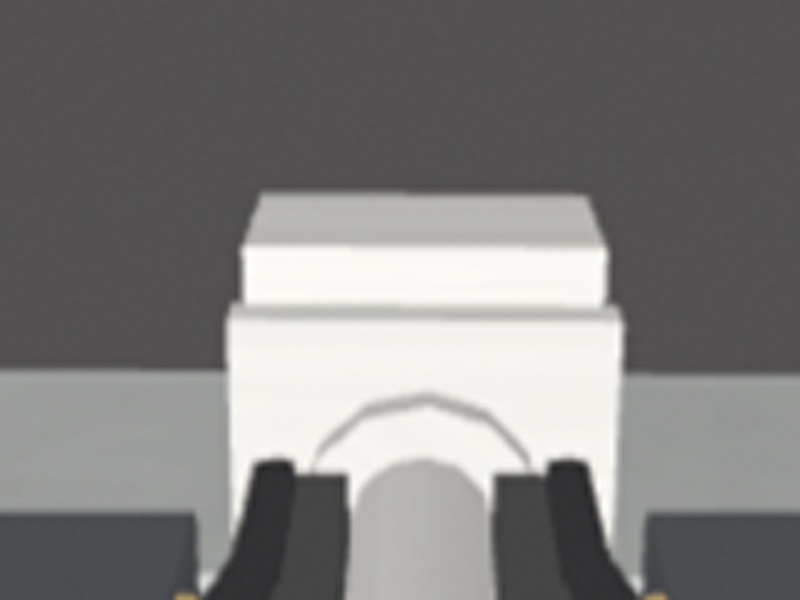

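The wrist view shows the collar just above the tab at about (425,400), with no side load and the tip about 14 mm into the lug. Next I'll press down slowly.

```bash
python3 -m crank '[{"delta_rot":[0,0,0],"linear":[0,0,0.003],"gripper":0},{"delta_rot":[0,0,0],"linear":[0,0,0.003],"gripper":0},{"delta_rot":[0,0,0],"linear":[0,0,0.003],"gripper":0},{"delta_rot":[0,0,0],"linear":[0,0,0.002],"gripper":0},{"delta_rot":[0,0,0],"linear":[0,0,0.002],"gripper":0},{"delta_rot":[0,0,0],"linear":[0,0,0.002],"gripper":0},{"delta_rot":[0,0,0],"linear":[0,0,0],"gripper":0}]'; python3 - <<'E'
from h import *
rel([L[0]+.0009,L[1]-.0002,.0935],9.8)
E
```

```text
time_s: 14.8
tcp_pos: [0.4674, -0.0616, 0.0981]
ee_rot: [[-0.985, -0.171, -0.001], [-0.171, 0.985, -0.0], [0.001, 0.0, -1.0]]
wrist_force: [-2.9, 0.2, 1.4]
gripper_width: 0.154
tool shift mm [-0.4 -0.7  4.6] tcp [467.4 -61.6  98.1] F [-2.9  0.2  1.4] t 14.8 w 0.154
turn [ 0.0001 -0.0008  0.0007] shift after turn mm [-0.4 -0.7  4.6]
```

```bash
python3 -m crank '[{"delta_rot":[0,0,0],"linear":[0,0,0.0015],"gripper":0},{"delta_rot":[0,0,0],"linear":[0,0,0.0015],"gripper":0},{"delta_rot":[0,0,0],"linear":[0,0,0.001],"gripper":0},{"delta_rot":[0,0,0],"linear":[0,0,0],"gripper":0}]'; python3 - <<'E'
from h import *
rel([L[0]+.0009,L[1]-.0002,.0935],9.8)
E
```

```text
time_s: 15.3
tcp_pos: [0.4679, -0.0615, 0.0943]
ee_rot: [[-0.985, -0.171, 0.0], [-0.171, 0.985, -0.0], [-0.0, -0.0, -1.0]]
wrist_force: [-1.5, -1.0, 2.3]
gripper_width: 0.149
tool shift mm [ 0.1 -0.6  0.8] tcp [467.9 -61.5  94.3] F [-1.5 -1.   2.3] t 15.3 w 0.149
turn [-0.0001  0.0004  0.0008] shift after turn mm [ 0.1 -0.6  0.8]
```

```bash
python3 -m crank '[{"delta_rot":[0,0,0],"linear":[0,0,0.001],"gripper":0},{"delta_rot":[0,0,0],"linear":[0,0,0],"gripper":0}]'; python3 -m crank '[{"delta_rot":[0,0,0],"linear":[0,0,0.001],"gripper":0},{"delta_rot":[0,0,0],"linear":[0,0,0],"gripper":0}]';python3 -m crank '[{"delta_rot":[0,0,0],"linear":[0,0,0.001],"gripper":0},{"delta_rot":[0,0,0],"linear":[0,0,0],"gripper":0}]'; python3 - <<'E'
from h import *
rel([L[0]+.0009,L[1]-.0002,.0935],9.8)
E
```

```text
time_s: 15.55
tcp_pos: [0.4679, -0.0616, 0.0934]
ee_rot: [[-0.985, -0.171, 0.0], [-0.171, 0.985, -0.0], [-0.0, -0.0, -1.0]]
wrist_force: [-1.3, -0.4, 3.2]
gripper_width: 0.15
time_s: 15.8
tcp_pos: [0.4679, -0.0616, 0.0932]
ee_rot: [[-0.985, -0.171, 0.0], [-0.171, 0.985, -0.0], [-0.0, -0.0, -1.0]]
wrist_force: [-3.9, 0.2, 9.9]
gripper_width: 0.154
time_s: 16.05
tcp_pos: [0.468, -0.0616, 0.093]
ee_rot: [[-0.985, -0.172, 0.001], [-0.172, 0.985, -0.0], [-0.001, -0.001, -1.0]]
wrist_force: [-5.8, 0.9, 14.5]
gripper_width: 0.154
tool shift mm [ 0.2 -0.6 -0.5] tcp [468.  -61.6  93. ] F [-5.8  0.9 14.5] t 16.05 w 0.154
turn [-0.0006  0.0006  0.0016] shift after turn mm [ 0.2 -0.6 -0.5]
```

```bash
python3 -m crank '[{"delta_rot":[0,0,0],"linear":[0.0005,0,0],"gripper":0},{"delta_rot":[0,0,0],"linear":[0,0,0],"gripper":0}]'; python3 - <<'E'
from h import *
rel([L[0]+.0009,L[1]-.0002,.0935],9.8)
s=capture("scene");c=s["img"]; cv2.imwrite("pics/scene9.png",cv2.resize(c[150:310,190:390],None,fx=4,fy=3.75,interpolation=cv2.INTER_CUBIC));cv2.imwrite("pics/scene9f.png",c)
w=capture("wrist")["img"]; cv2.imwrite("pics/wrist9.png",cv2.resize(w[130:270,200:360],None,fx=4,fy=4,interpolation=cv2.INTER_CUBIC))
# predicted far free-edge lid corners (upper face) for shut and 0.06
for th in(0,.03,.06):
    e=[H+.162*(-np.cos(th)*bx+np.array([0,0,np.sin(th)]))+[0,0,.006]+sg*.112*by for sg in(-1,1)]
    print(th,np.round((proj(s,e)-[190,150])*[4,3.75],1).tolist())
E
```

```text
time_s: 16.3
tcp_pos: [0.4679, -0.0616, 0.093]
ee_rot: [[-0.985, -0.172, 0.002], [-0.172, 0.985, -0.0], [-0.002, -0.001, -1.0]]
wrist_force: [-5.4, 1.0, 14.0]
gripper_width: 0.149
tool shift mm [ 0.1 -0.6 -0.5] tcp [467.9 -61.6  93. ] F [-5.4  1.  14. ] t 16.3 w 0.149
turn [-0.0006  0.0017  0.0016] shift after turn mm [ 0.1 -0.6 -0.5]
0 [[96.8, 310.0], [437.5, 158.8]]
0.03 [[95.6, 305.2], [437.8, 153.7]]
0.06 [[94.5, 300.5], [438.2, 148.8]]
```

View pics/scene9.png

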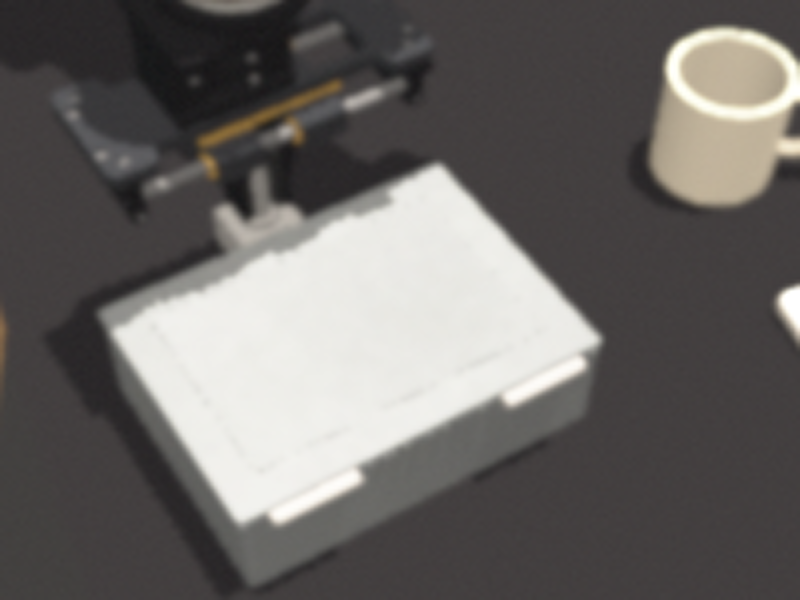

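View pics/wrist9.png

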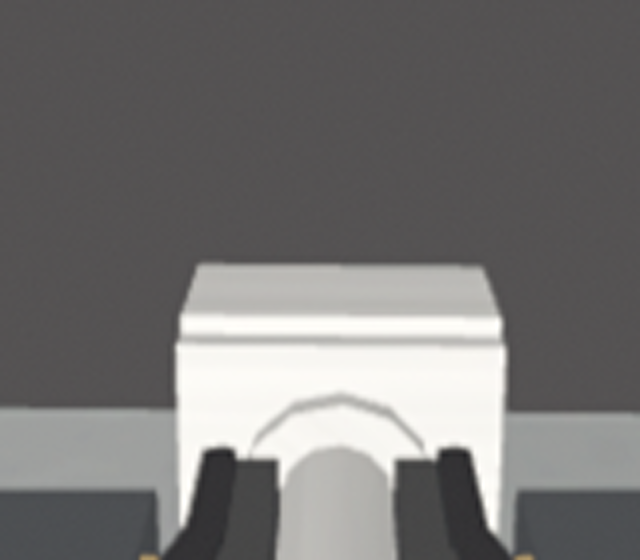

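View pics/scene9f.png

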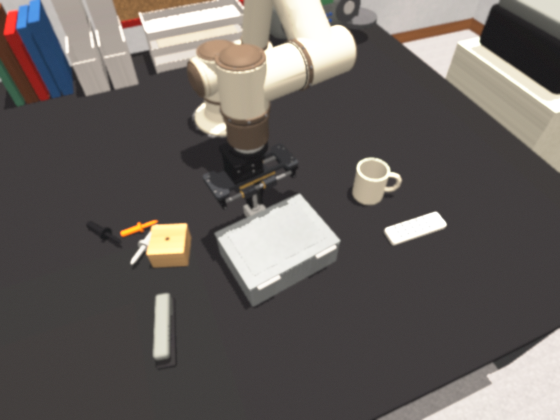

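The scene view has the lid's corners at (98,312) and (440,163), matching the shut prediction. The collar sits on the tab and the bystanders haven't moved. I'll hand it in.

```bash
python3 - <<'E'
from station import r,workorder
print(workorder.finish_job()); s=r.sense(); print(s["time_s"],s["tcp_pos"],s["wrist_force"],s["gripper_width"])
E
```

```text
the job is handed in; nothing more can be done
None
the job is handed in; nothing more can be done
```

I swung the lid down, pinned it shut and handed the job in at about 16.5 s, with the pin still held and pressed down. No verdict was reported.

- **Lid:** I swept it down slowly with the closed fingers; the force readings taken along the way were all under about 1.5 N. I left it just above the spring zone.
- **Pin:** I took the steel pin from the stand, lined it up over the tab hole with the wrist camera, and lowered it through the tab into the lug. Force stayed close to zero until the spring bumper pushed back.
- **Last checks:** The push stopped hard with the fingertips at z = 93.0 mm, where 93.5 mm was predicted for shut. The wrist force was about 14 N upward, against the roughly 6 N needed to hold the lid shut. In the final picture the lid's corners match the shut position to about 1 px, one of them slightly beyond it. The collar sits on the tab, and the mug, remote control and stapler look unmoved.

**Disagreements and oddities:**
- A side force of about 5 N remained on the pin, and a 0.5 mm shift barely changed it.
- One early, coarse reading from the scene camera put the pin's tip about 5 mm off; I relied on the wrist camera instead.
- The two loose look-alike pins that were upright at the start, one steel and one black, toppled early on. My closed fingers passed well above them.
- The robot state could not be read after handing in, so the last second is unchecked.

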